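Pack the seventh pot: close up a round spice tin

ROBOT

A 7-joint arm with a two-finger parallel gripper is mounted at the origin on the work surface. World frame = base frame: x ahead of the robot, y to its left, z up, the work surface at z = 0. Lengths are in m, angles in rad, forces in N, time in s.
With the tool pointing down it reaches from about 0.425 to 0.875 m from the base axis. Payload 4.7 kg.
Tool frame: the origin (TCP) lies midway between the tips of the shut fingers; the grasp point (between the pads) lies ctrl.grasp_offset behind it (ctrl.grasp_offset is the distance from the TCP to the grasp point, in m); z points along the fingers, y is the line along which they close (so a half turn about z gives the same grasp; the last joint's range is limited). The gripper opens to 87 mm and grips with 3 to 60 N. Pads are 19 mm wide; open, the fingers measure 117 mm over their backs; the gripper's body (75 mm by 190 mm) begins 51 mm behind the grasp point.
Start: joints at [1.133, 0.321, -0.07, 1.45, 0.023, 1.371, -0.057], TCP at [0.284, -0.585, 0.223] pointing down, gripper open.
Joint ranges: [-2.86, 2.86], [-0.3, 2.09], [-1.38, 1.24], [0.06, 2.45], [-1.56, 4.7], [0.09, 2.05], [-2.69, 2.69]. Speed limits (rad/s): [2.57, 2.57, 3.14, 3.14, 3.14, 3.14, 3.14].

INTERFACE

Orientations are given as a rotation vector (axis times angle).
In Python, from bench import ctrl gives the robot as it stands. The module is installed in compiled form; this text tells all that it offers.
- The arm moves only by the tool jog_arm, never from a script. Its argument "moves" is one flat list of numbers, 7 for each row, row after row: the shift along the tool's x, y, z in units of 30 cm (1.0 is 30 cm), then the turn, a rotation vector about the tool's x, y, z in units of 60 degrees (1.0 is 60 degrees), then the gripper's target within -1 to 1 (fully open at 1, half-way at 0, shut at -1). In form: [x, y, z, wx, wy, wz, fingers, x, y, z, wx, wy, wz, fingers, ...]. A call has exactly 8 rows; each row is the pose to reach, as a shift and turn from the pose commanded when the call began, along the tool's axes at that moment; what a row does not reach only later rows make up. A row lasts 1/8 s, in which the tool goes at most 62.5 mm and 10.7 degrees, less where a joint would pass 70% of its speed; a pose out of reach is approached as far as the arm can. A call with a number of a shift or a turn outside -1 to 1 is refused whole. A call with a gripper value outside its range is refused whole. The fingers move at their own pace and stop on an object; "newtons" is the grip in N (left out, the last holds). Time passes only in rows, so rows that repeat a pose let the fingers close, or fill a call up. It gives the time, the measured TCP pose, the force, the opening and the grip force at its end, in the units of the state.
- ctrl.get_state(): the state, without advancing time (a new reading comes with each control period).
- ctrl.get_image(name): name is "side" or "top"; returns a dict with "pixels" (384x512x3 uint8, red, green, blue), "fx", "fy", "cx", "cy" (pixels), "xyz" and "rotation" of the camera in the world. Camera axes: x right, y up, looking along -z (the intrinsics and any distortion apply to the point x, -y, -z); pixel columns grow to the right and rows downward; lengths in m; the calibration is good to about 2 mm. A picture is of the moment at which its call begins. There is no depth.
- ctrl.close_job(): hands the job in; it is judged then, once.
The state is a dict: "time": time; "joint_positions": joint angles; "qd": joint speeds; "joint_torque": joint torques, N m; "position": TCP position; "tool_rot": TCP orientation; "ft_force": force on the tool from outside, world axes, zero at the start; "torque": the same for the moment, N m; "grip_width": opening from 0.0 (shut) to 1.0 (fully open); "grip_force": force on a finger pad.
Only numpy, scipy, OpenCV 4.12 (cv2) and the standard library are available. Lean on these libraries where they do the work, as an engineer would, in place of code of your own. Each camera call takes 0.05 s, during which the arm holds its last target. There are 200 camera calls.

TASK

Get both of the knobbed steel spice pots out of the slanting rack and into the round tin with the other five, so that all seven stand upright and flat on the tin's floor, one in the middle and six round it; you will have to slide the pots in the tin together to make the room. Set the pots down rather than dropping them, never tip one over, and leave the tall jar and the other things on the worktop where they are.

Things in the scene. Friction and masses are not known exactly. Their poses are not given: they have to be found in the camera images.
- pot_a: round lidded steel spice pot, one solid: body 56 dia, foot tapered to 48 dia over its lowest 5, shoulder sloping in from height 36 to the flat lid at 42 (44 dia), on it an upright turned wooden knob from height 42 to 68, 16 dia at its two beads (46 to 53, 60 to 68), 13 at its waist. About 100 g. Origin: centre of the underside, z up its axis. Starts standing in the tin. All seven pots are alike
- pot_b: spice pot like pot_a (56 dia, 68 tall with its knob; origin: centre of the underside); starts standing in the tin
- pot_c: spice pot like pot_a (56 dia, 68 tall with its knob; origin: centre of the underside); starts standing in the tin
- pot_d: spice pot like pot_a (56 dia, 68 tall with its knob; origin: centre of the underside); starts standing in the tin
- pot_e: spice pot like pot_a (56 dia, 68 tall with its knob; origin: centre of the underside); starts standing in the tin
- pot_f: spice pot like pot_a (origin: centre of the underside, z along its axis to the knob); starts leaning in a bay of the rack, its z axis 35 degrees from vertical towards the rack's front, up to 6 off the middle of its bay
- pot_g: spice pot like pot_a (origin: centre of the underside, z along its axis to the knob); starts leaning in a bay of the rack, its z axis 35 degrees from vertical towards the rack's front, up to 6 off the middle of its bay
- tin: open round steel spice tin, fixed to the worktop: 178 dia outside, 171 inside, rim 44 high, floor 3 thick. Origin: centre of the underside, z up. At the start pot_a to pot_e stand loose in it, spaced out round its wall with gaps of some 2 to 16 between them, their centres 51 to 57 from the tin's, the middle empty
- tin_floor (a point): centre of the tin's floor, 3 above its underside. Seven pots fit, one here and six round it (centres 56 to 57.5 from here), with 3 to spare across. Polished steel (friction about 0.25): a pot dragged by its knob slides with a few N and shoves the next ones along the wall; five pots closed up leave a gap some 10 wider than a pot
- rack: fixed low oak rack, 305 long (y), 80 deep, front towards its -x, three bays 91 wide at y = -95, 0, +95 with 24 high dividers. Origin: centre of the underside. The bay floors rise to the back at 35 degrees; the jars lean on a front rail square to that floor, which reaches 28 up their sides. pot_f, pot_g and the tall jar stand in the bays in any order
- rack_bay (a point): middle of the rack's middle bay floor, where a jar's underside centre rests: 34 above the rack's underside (same x, z in the other bays). A jar leaves its bay freely straight up or along its own axis, which leans 35 degrees from vertical towards the rack's front (-x of the rack)
- tall_jar: bystander in the third bay of the rack: glass jar 56 dia, 94 tall, with a wide dark screw cap 47 dia and no knob. Origin: centre of the underside, z along its axis
- pepper_mill: bystander: wooden pepper mill 54 dia, 142 tall, beyond the tin and the rack. Origin: centre of the underside
- mug: bystander: white mug 80 dia, 88 tall, on the far left. Origin: centre of the underside
- paprika_jar: bystander: small glass spice jar with a white cap, 44 dia, 98 tall, just beyond the tin and the rack, about the middle. Origin: centre of the underside
- turmeric_jar: bystander: small glass spice jar with a white cap, 44 dia, 98 tall, on the far right. Origin: centre of the underside
- tumbler: bystander: drinking glass, 72 dia at the rim, 100 tall, on the right, near the robot. Origin: centre of the underside
- tin_lid: bystander: the tin's round steel lid, 182 dia, 48 tall with its knob, lying on the left, near the robot. Origin: centre of the underside

How it is judged:
At the end, for the whole second after the job is handed in: All seven pots stand in the tin: each one's underside centre less than 62 mm (level) from the tin's axis and less than 6 mm above the tin's underside (the floor is at 3 mm), tilted less than 0.06 rad, at rest (under 20 mm/s) (horizontal distance between each of pot_a, pot_b, pot_c, pot_d, pot_e, pot_f, pot_g and tin below 0.062 m and z of pot_a in the frame of tin between 0 and 0.006 m and angle between each of pot_a, pot_b, pot_c, pot_d, pot_e, pot_f, pot_g's own z axis and vertical below 0.06 rad and linear speed of each of pot_a, pot_b, pot_c, pot_d, pot_e, pot_f, pot_g below 0.02 m/s and z of pot_b in the frame of tin between 0 and 0.006 m and z of pot_c in the frame of tin between 0 and 0.006 m and z of pot_d in the frame of tin between 0 and 0.006 m and z of pot_e in the frame of tin between 0 and 0.006 m and z of pot_f in the frame of tin between 0 and 0.006 m and z of pot_g in the frame of tin between 0 and 0.006 m); the robot touches nothing.
It fails at once if a bystander (tall jar, pepper mill, mug, spice jars, tumbler, tin lid) is moved more than 25 mm (distance of any of tall_jar, pepper_mill, mug, paprika_jar, turmeric_jar, tumbler, tin_lid from where it was at the start of the episode above 0.025 m).
It fails at once if a pot is tipped over (more than 1.1 rad from upright) (angle between any of pot_a, pot_b, pot_c, pot_d, pot_e, pot_f, pot_g's own z axis and vertical above 1.1 rad).
It fails at once if a pot is dropped (moves faster than 0.6 m/s while the fingers do not touch it, as after a fall of some 20 mm) ((linear speed of pot_a above 0.6 m/s and contact force between the fingers and pot_a below 0.05 N) or (linear speed of pot_b above 0.6 m/s and contact force between the fingers and pot_b below 0.05 N) or (linear speed of pot_c above 0.6 m/s and contact force between the fingers and pot_c below 0.05 N) or (linear speed of pot_d above 0.6 m/s and contact force between the fingers and pot_d below 0.05 N) or (linear speed of pot_e above 0.6 m/s and contact force between the fingers and pot_e below 0.05 N) or (linear speed of pot_f above 0.6 m/s and contact force between the fingers and pot_f below 0.05 N) or (linear speed of pot_g above 0.6 m/s and contact force between the fingers and pot_g below 0.05 N)).
It also fails if it takes over 72 s, if anything falls off the work surface, if the arm or the gripper's body presses on something with over 40 N, if the wrist force passes 120 N, or if a joint passes its speed limit or range.

## Working session

There is one attempt and no reset: what is moved stays moved. The work goes in short steps, Python scripts to look and compute and a tool call to move; the robot and the scene stay as the last step left them, time stands still between calls to the robot, and variables do not carry over. Pictures are saved under pics/ and viewed, at most 10 in all, crops included, and the job is handed in when it is done.

Besides the shell and the picture viewer there is one more tool, called after ">>>" by a JSON object that holds its "method" and its "body". jog_arm: Moves the arm, as the interface text tells. Its arguments: {"type":"object","properties":{"moves":{"type":"array"},"newtons":{"type":"number"}},"required":["moves"]}

```bash
mkdir -p pics; python3 - <<'E'
from bench import ctrl
import cv2
print(ctrl.get_state(), ctrl.grasp_offset)
for n in("top","side"):
    d=ctrl.get_image(n); cv2.imwrite(f"pics/{n}0.png",d["pixels"][:,:,::-1])
    print({k:v for k,v in d.items() if k!="pixels"})
E
```

```text
{'time': 0.0, 'joint_positions': array([ 1.13309642,  0.3217838 , -0.07007444,  1.45166839,  0.02262044,
        1.37078941, -0.05692433]), 'qd': array([ 9.54533262e-04, -3.53819269e-04,  1.52591360e-04, -4.87050670e-05,
       -5.52895409e-04,  8.08056633e-04, -1.85196691e-03]), 'joint_torque': array([-2.51755080e-05, -4.91289496e+01, -4.03907290e-01, -3.12527633e+01,
       -6.38609659e-02,  4.36439062e-02,  1.91382642e-04]), 'position': array([ 0.28348434, -0.58431624,  0.22149021]), 'tool_rot': array([-3.06003516e+00, -7.03266075e-01,  8.39472888e-04]), 'ft_force': array([-0.46364096,  0.38605581, -0.4286702 ]), 'torque': array([-0.00490598,  0.03001219,  0.03351414]), 'grip_force': 0.0, 'grip_width': 1.000467321218347} 0.0187
{'fx': 357.2527182580089, 'fy': 357.2527182580089, 'cx': 255.21744046601438, 'cy': 191.12895294741125, 'xyz': array([0.34759631, 0.03137951, 1.16552487]), 'rotation': array([ 0.12623433, -0.15950208, -1.53686064])}
{'fx': 452.89371086171667, 'fy': 452.89371086171667, 'cx': 256.62391036772163, 'cy': 187.61818994447148, 'xyz': array([0.37885729, 0.8480754 , 1.03620207]), 'rotation': array([ 0.11608871, -1.00467292, -2.74231851])}
```

View pics/top0.png

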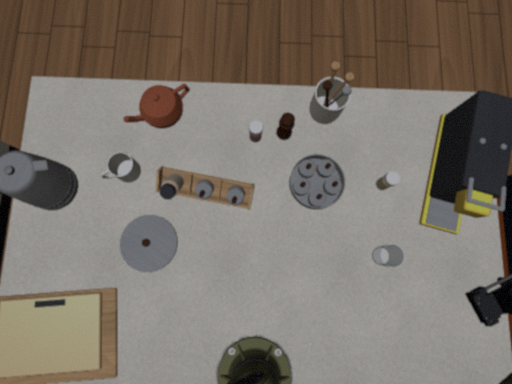

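View pics/side0.png

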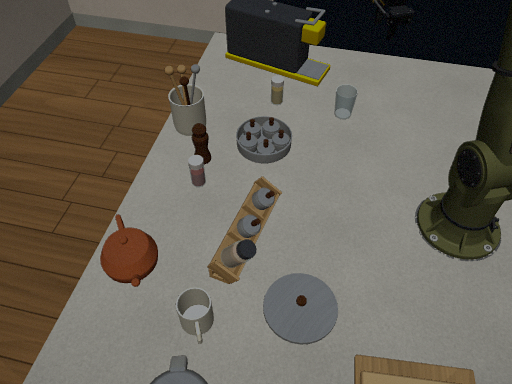

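```bash
cat > h.py <<'E'
from bench import ctrl
import cv2, numpy as np
from scipy.spatial.transform import Rotation as R
def ray(d,u,v):
    r=R.from_rotvec(d["rotation"]).as_matrix()@np.array([(u-d["cx"])/d["fx"],-(v-d["cy"])/d["fy"],-1]); return d["xyz"],r/np.linalg.norm(r)
def plane(d,u,v,z):
    o,r=ray(d,u,v); return o+r*(z-o[2])/r[2]
def proj(d,p):
    q=R.from_rotvec(d["rotation"]).as_matrix().T@(np.asarray(p)-d["xyz"]); return np.array([d["cx"]-d["fx"]*q[0]/q[2],d["cy"]+d["fy"]*q[1]/q[2]])
def meet(d1,p1,d2,p2):
    o1,r1=ray(d1,*p1);o2,r2=ray(d2,*p2)
    s,_,_,_=np.linalg.lstsq(np.c_[r1,-r2],o2-o1,rcond=None)
    a,b=o1+s[0]*r1,o2+s[1]*r2; return (a+b)/2,np.linalg.norm(a-b)
def knobs(d,box,t=25):
    u0,v0,u1,v1=box; p=d["pixels"][v0:v1,u0:u1].astype(int)
    m=((p[...,0]-p[...,2]>t)&(p[...,0]<125)).astype(np.uint8)
    n,l,s,c=cv2.connectedComponentsWithStats(m)
    return [(c[i][0]+u0,c[i][1]+v0,s[i][4]) for i in range(1,n) if s[i][4]>3]
E
python3 - <<'E'
from h import *
T=ctrl.get_image("top");S=ctrl.get_image("side")
for d,b,n in((T,(280,145,355,220),"t"),(S,(225,105,305,170),"s")):
    for k in knobs(d,b): print(n,np.round(k,1),plane(d,k[0],k[1],.055).round(3))
for d,b,n in((T,(150,160,262,215),"tr"),(S,(205,170,290,285),"sr")):
    for k in knobs(d,b): print(n,np.round(k,1))
a=cv2.resize(T["pixels"][155:215,150:260],None,fx=5,fy=5,interpolation=2)
b=cv2.resize(S["pixels"][170:285,200:290],None,fx=4,fy=4,interpolation=2)
c=cv2.resize(T["pixels"][150:215,283:350],None,fx=4,fy=4,interpolation=2)
o=np.zeros((600,800,3),np.uint8);o[:300,:550]=a;o[300:560,:268]=c
o[:,:][140:600,:0]=0
cv2.imwrite("pics/c1.png",o[:560,:560,::-1]);
e=np.zeros((460,700,3),np.uint8);e[:,:360]=b;e[:260,370:690]=cv2.resize(S["pixels"][105:170,225:305],None,fx=4,fy=4,interpolation=2)
cv2.imwrite("pics/c2.png",e[...,::-1])
E
```

```text
t [302.5 183.5   4. ] [ 0.583 -0.139  0.055]
s [271.4 118.9  11. ] [ 0.59  -0.256  0.055]
s [251.8 121.8  18. ] [ 0.649 -0.228  0.055]
s [270.9 123.    8. ] [ 0.588 -0.236  0.055]
s [280.7 132.5  22. ] [ 0.548 -0.2    0.055]
s [248.4 134.5  19. ] [ 0.645 -0.167  0.055]
s [265.5 140.6  11. ] [ 0.587 -0.153  0.055]
s [265.9 145.    7. ] [ 0.581 -0.134  0.055]
tr [203.2 186.3 712. ]
tr [212.5 176.5   4. ]
tr [201.5 193.8   4. ]
tr [233.5 200.5   4. ]
sr [ 239.2  234.6 1337. ]
sr [254.2 236.2  37. ]
```

View pics/c1.png

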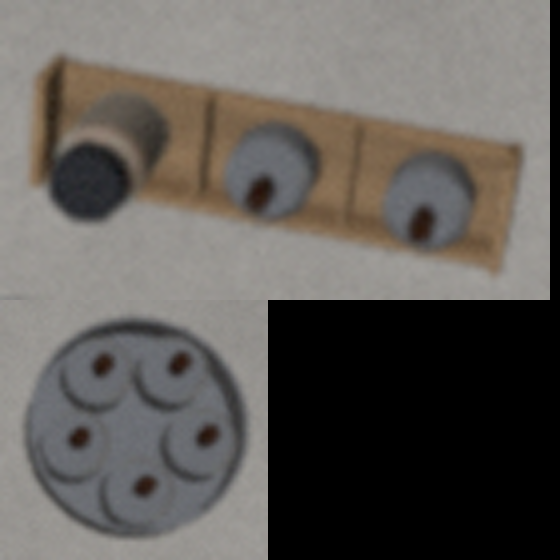

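View pics/c2.png

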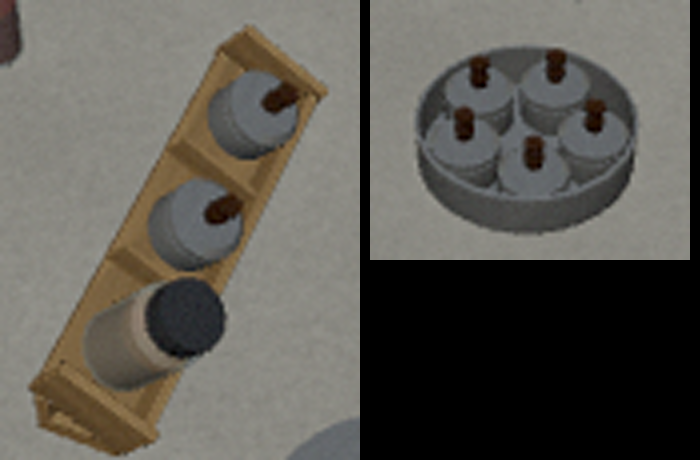

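```bash
cat >> h.py <<'E'
def knobs(d,box,f=4):
    u0,v0,u1,v1=box; p=cv2.resize(d["pixels"][v0:v1,u0:u1],None,fx=f,fy=f,interpolation=cv2.INTER_CUBIC).astype(int)
    m=((p[...,1]<.68*p[...,0])&(p[...,0]<130)&(p[...,0]-p[...,2]>15)).astype(np.uint8)
    n,l,s,c=cv2.connectedComponentsWithStats(m)
    return [((c[i][0]+.5)/f+u0-.5,(c[i][1]+.5)/f+v0-.5,s[i][4]) for i in range(1,n) if s[i][4]>60]
def pair(T,S,bt,bs):
    out=[]
    A,B=knobs(T,bt),knobs(S,bs)
    print(len(A),len(B),[int(a[2]) for a in A],[int(b[2]) for b in B])
    for a in A:
        c=[meet(T,a[:2],S,b[:2]) for b in B]; c=[x for x in c if x[1]<.012 and .03<x[0][2]<.12]
        if c: out.append(min(c,key=lambda x:x[1]))
    return out
TT=(283,150,350,215);TS=(225,105,305,170)
E
python3 - <<'E'
from h import *
T=ctrl.get_image("top");S=ctrl.get_image("side")
for p,g in pair(T,S,TT,TS): print("tin",p.round(4),round(g,4))
for p,g in pair(T,S,(180,170,262,215),(235,170,290,240)): print("rack",p.round(4),round(g,4))
# rack outline from top: wood mask
p=T["pixels"][155:220,145:265].astype(int)
m=((p[...,0]-p[...,2]>30)).astype(np.uint8)
m=cv2.morphologyEx(m,cv2.MORPH_CLOSE,np.ones((5,5)))
c=max(cv2.findContours(m,0,2)[0],key=cv2.contourArea)
q=cv2.boxPoints(cv2.minAreaRect(c))+[145,155]
print(q.round(1)); w=np.array([plane(T,*k,.04) for k in q]);print(w.round(3),np.linalg.norm(w-np.roll(w,1,0),axis=1))
# tin rim by ellipse in top: gray darker than table
g=cv2.cvtColor(T["pixels"][145:220,280:355],cv2.COLOR_RGB2GRAY)
t,m=cv2.threshold(g,0,255,cv2.THRESH_BINARY_INV|cv2.THRESH_OTSU)
c=max(cv2.findContours(m,0,2)[0],key=cv2.contourArea);e=cv2.fitEllipse(cv2.convexHull(c));print(e)
print(plane(T,e[0][0]+280,e[0][1]+145,.03))
E
```

```text
5 5 [115, 72, 93, 96, 86] [391, 363, 398, 409, 381]
tin [ 0.6446 -0.2185  0.0614] 0.0034
tin [ 0.641  -0.1563  0.0614] 0.0039
tin [ 0.5866 -0.2408  0.0599] 0.0028
tin [ 0.5818 -0.1386  0.06  ] 0.0027
tin [ 0.5444 -0.1898  0.0612] 0.0033
2 2 [147, 150] [591, 639]
rack [0.5383 0.1761 0.0813] 0.004
rack [0.5215 0.0763 0.0823] 0.004
[[153.  190.4]
 [157.9 165.4]
 [253.9 184.2]
 [249.  209.2]]
[[0.548 0.336 0.04 ]
 [0.63  0.326 0.04 ]
 [0.579 0.015 0.04 ]
 [0.497 0.028 0.04 ]] [0.31153847 0.08302673 0.31569793 0.08264515]
((36.43638229370117, 36.58772277832031), (55.013004302978516, 55.860408782958984), 67.66798400878906)
[ 0.59564801 -0.18881768  0.03      ]
```

```bash
cat >> h.py <<'E'
ax=np.array([-.566,.093,.819]);ry=np.array([.162,.987,0.])
def rot(z,y):
    z=z/np.linalg.norm(z);y=y-z*(y@z);y/=np.linalg.norm(y);return np.c_[np.cross(y,z),y,z]
RK=rot(-ax,-ry); DN=rot(np.array([0,0,-1.]),np.array([0,-1.,0]))
def go(p,M,cur=None):
    s=ctrl.get_state(); P,Q=cur or (s["position"],R.from_rotvec(s["tool_rot"]).as_matrix())
    w=R.from_matrix(Q.T@M).as_rotvec()/np.radians(60); d=Q.T@(np.asarray(p)-P)/.3
    print("row",d.round(3),w.round(3),"| at",P.round(4),"t",round(s["time"],2),"F",s["ft_force"].round(1),"grip",round(s["grip_width"],3),round(s["grip_force"],1))
E
python3 - <<'E'
from h import *
k=np.array([.5215,.0763,.0823]); 
t=k+(45-57)/1000*ax; print(t,RK)
go([.40,-.30,.26],DN)
go(t+.1*ax,RK)
E
```

```text
[0.528292 0.075184 0.072472] [[ 8.08280705e-01 -1.62022594e-01  5.66066234e-01]
 [-1.32666134e-01 -9.86787045e-01 -9.30108829e-02]
 [ 5.73656691e-01  8.10832358e-05 -8.19095840e-01]]
row [ 0.763 -0.684 -0.126] [-0.001  0.     0.431] | at [ 0.2837 -0.5846  0.2222] t 0.3 F [ 0.8  0.8 -0.4] grip 1.0 0.0
row [ 1.538 -1.733  0.227] [-0.18   0.565  0.568] | at [ 0.2837 -0.5846  0.2222] t 0.3 F [ 0.8  0.8 -0.4] grip 1.0 0.0
```

>>> {"method": "jog_arm", "body": {"moves": [0.2,-0.2,-0.1,-0.04,0.14,0.14,0,0.4,-0.4,-0.1,-0.08,0.28,0.28,0,0.6,-0.6,-0.1,-0.12,0.4,0.4,0,0.8,-0.8,-0.1,-0.18,0.56,0.56,0,0.95,-1,-0.1,-0.18,0.56,0.56,0,0.95,-1,-0.1,-0.18,0.56,0.56,0,0.95,-1,-0.1,-0.18,0.56,0.56,0,0.95,-1,-0.1,-0.18,0.56,0.56,0], "newtons": 25}}

```text
time: 1.3
position: [0.4173, -0.2687, 0.2029]
tool_rot: [-2.991, 0.205, -0.865]
ft_force: [0.8, 0.9, 1.6]
grip_width: 0.501
grip_force: 0.0
```

```bash
python3 - <<'E'
from h import *
k=np.array([.5215,.0763,.0823]); 
t=k+(45-57)/1000*ax
go(t+.07*ax,RK)
E
```

```text
row [-0.084 -1.172  0.314] [-0.068  0.05   0.003] | at [ 0.4173 -0.2687  0.2029] t 1.3 F [0.8 0.9 1.6] grip 0.501 0.0
```

>>> {"method": "jog_arm", "body": {"moves": [-0.08,-0.2,0,-0.06,0.05,0,0,-0.08,-0.4,0,-0.06,0.05,0,0,-0.08,-0.6,0,-0.06,0.05,0,0,-0.08,-0.8,0,-0.06,0.05,0,0,-0.08,-1,0,-0.06,0.05,0,0,-0.08,-1,0.05,-0.06,0.05,0,0,-0.08,-1,0.1,-0.06,0.05,0,0,-0.08,-1,0.1,-0.06,0.05,0,0]}}

```text
time: 2.3
position: [0.4815, -0.0776, 0.1052]
tool_rot: [2.959, -0.248, 0.856]
ft_force: [-0.4, -1.4, 0.1]
grip_width: 0.496
grip_force: 0.0
```

```bash
python3 - <<'E'
from h import *
k=np.array([.5215,.0763,.0823]); 
t=k+(45-57)/1000*ax
go(t+.04*ax,RK)
go(t,RK)
E
```

```text
row [-0.006 -0.528 -0.007] [ 0.007  0.045 -0.002] | at [ 0.4815 -0.0776  0.1052] t 2.3 F [-0.4 -1.4  0.1] grip 0.496 0.0
row [ 0.001 -0.529  0.127] [ 0.007  0.045 -0.002] | at [ 0.4815 -0.0776  0.1052] t 2.3 F [-0.4 -1.4  0.1] grip 0.496 0.0
```

>>> {"method": "jog_arm", "body": {"moves": [-0.01,-0.1,-0.08,0.01,0.04,0,0,-0.01,-0.2,-0.08,0.01,0.04,0,0,-0.01,-0.3,-0.08,0.01,0.04,0,0,-0.01,-0.4,-0.08,0.01,0.04,0,0,-0.01,-0.5,-0.08,0.01,0.04,0,0,-0.01,-0.53,-0.08,0.01,0.04,0,0,-0.01,-0.53,-0.08,0.01,0.04,0,0,-0.01,-0.53,-0.08,0.01,0.04,0,0]}}

```text
time: 3.3
position: [0.494, 0.0779, 0.1244]
tool_rot: [2.951, -0.257, 0.922]
ft_force: [0.3, -0.3, -0.2]
grip_width: 0.496
grip_force: 0.0
```

```bash
python3 - <<'E'
from h import *
k=np.array([.5215,.0763,.0823]); 
t=k+(45-57)/1000*ax
go(t,RK)
T=ctrl.get_image("top");S=ctrl.get_image("side")
e=np.zeros((480,800,3),np.uint8);e[:320,:400]=cv2.resize(T["pixels"][150:230,180:280],None,fx=4,fy=4,interpolation=2)
e[:480,400:]=cv2.resize(S["pixels"][130:250,200:300],None,fx=4,fy=4,interpolation=2)
cv2.imwrite("pics/c3.png",e[...,::-1])
E
```

```text
row [-0.004 -0.008  0.207] [-0.006  0.006 -0.012] | at [0.494  0.0779 0.1244] t 3.3 F [ 0.3 -0.3 -0.2] grip 0.496 0.0
```

View pics/c3.png

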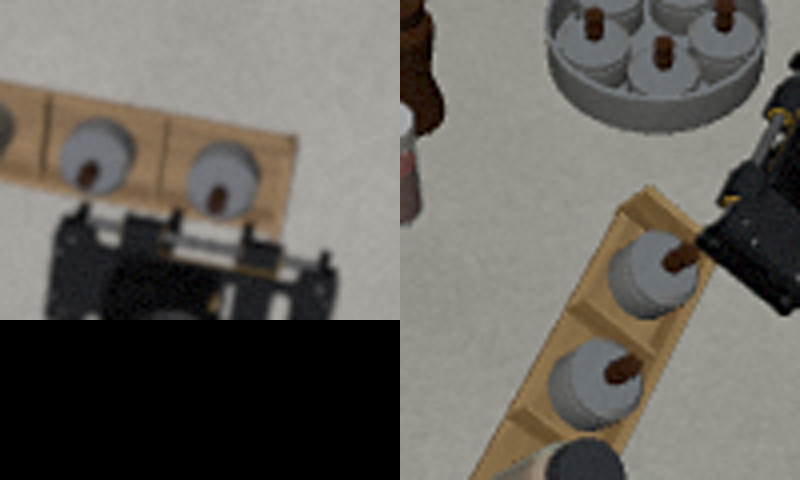

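Fingers straddle the right-hand pot's knob (crop 218,195 in the top view, fingers about 175 and 250). I'll go in along the axis and close.

>>> {"method": "jog_arm", "body": {"moves": [0,-0.01,0.06,0,0,-0.01,0,0,-0.01,0.12,0,0,-0.01,0,0,-0.01,0.18,0,0,-0.01,0,0,-0.01,0.205,0,0,-0.01,0,0,-0.01,0.205,0,0,-0.01,0,0,-0.01,0.205,0,0,-0.01,-1,0,-0.01,0.205,0,0,-0.01,-1,0,-0.01,0.205,0,0,-0.01,-1]}}

```text
time: 4.4
position: [0.5294, 0.078, 0.0748]
tool_rot: [2.951, -0.236, 0.924]
ft_force: [-0.4, 0.3, 0.4]
grip_width: 0.243
grip_force: 0.0
```

>>> {"method": "jog_arm", "body": {"moves": [0,-0.01,0,0,0,0,-1,0,-0.01,0,0,0,0,-1,0,0,-0.03,0,0,0,-1,0,0,-0.08,0,0,0,-1,0,0,-0.14,0,0,0,-1,0,0,-0.22,0,0,0,-1,0,0,-0.3,0,0,0,-1,0,0,-0.36,0,0,0,-1]}}

```text
time: 5.4
position: [0.4829, 0.0977, 0.141]
tool_rot: [2.944, -0.231, 0.887]
ft_force: [0.4, 1.1, -1.8]
grip_width: 0.175
grip_force: 25.0
```

```bash
python3 - <<'E'
from h import *
c=np.array([.5965,-.1888,0])
go(c+[0,0,.115],DN)
T=ctrl.get_image("top");S=ctrl.get_image("side")
e=np.zeros((480,800,3),np.uint8);e[:320,:400]=cv2.resize(T["pixels"][150:230,180:280],None,fx=4,fy=4,interpolation=2)
e[:480,400:]=cv2.resize(S["pixels"][130:250,200:300],None,fx=4,fy=4,interpolation=2)
cv2.imwrite("pics/c4.png",e[...,::-1])
E
```

```text
row [0.385 0.881 0.372] [ 0.056 -0.558 -0.145] | at [0.4829 0.0977 0.141 ] t 5.4 F [ 0.4  1.1 -1.8] grip 0.175 25.0
```

View pics/c4.png

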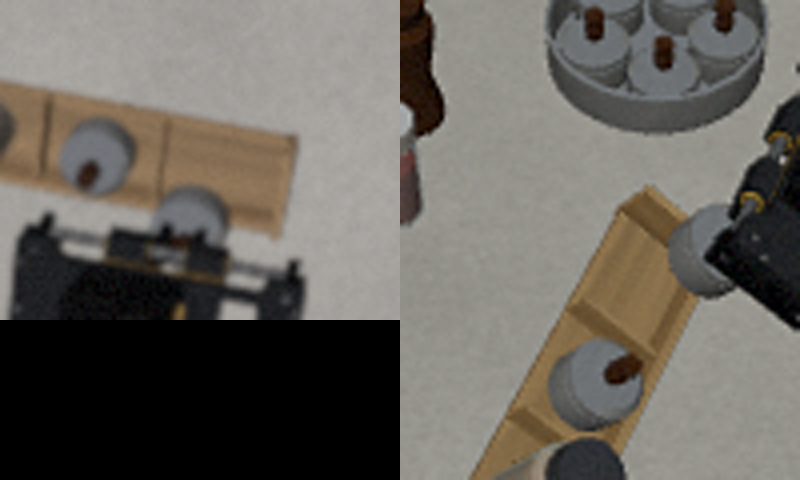

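```bash
python3 - <<'E'
from h import *
go([.5,.0,.18],rot(np.array([.3,-.05,-.95]),np.array([-.1,-.987,0])))
go([.597,-.189,.17],DN)
E
```

```text
row [ 0.156  0.316 -0.044] [ 0.017 -0.266 -0.048] | at [0.4839 0.098  0.1419] t 5.5 F [ 0.4  0.9 -1.5] grip 0.174 25.0
row [0.482 0.886 0.223] [ 0.057 -0.56  -0.145] | at [0.4839 0.098  0.1419] t 5.5 F [ 0.4  0.9 -1.5] grip 0.174 25.0
```

>>> {"method": "jog_arm", "body": {"moves": [0.06,0.1,-0.05,0.0,-0.1,0,-1,0.12,0.2,-0.05,0.01,-0.2,-0.03,-1,0.18,0.34,-0.02,0.02,-0.3,-0.06,-1,0.26,0.48,0.05,0.03,-0.4,-0.09,-1,0.34,0.62,0.12,0.04,-0.48,-0.12,-1,0.42,0.76,0.18,0.05,-0.56,-0.14,-1,0.48,0.88,0.22,0.06,-0.56,-0.14,-1,0.48,0.88,0.22,0.06,-0.56,-0.14,-1]}}

```text
time: 6.5
position: [0.5938, -0.1979, 0.1687]
tool_rot: [3.14, -0.029, -0.003]
ft_force: [-0.8, 0.0, -1.0]
grip_width: 0.174
grip_force: 25.0
```

```bash
python3 - <<'E'
from h import *
go([.597,-.189,.15],DN)
E
```

```text
row [ 0.01  -0.03   0.062] [ 0.001  0.002 -0.017] | at [ 0.5938 -0.1979  0.1687] t 6.5 F [-0.8  0.  -1. ] grip 0.174 25.0
```

>>> {"method": "jog_arm", "body": {"moves": [0.012,-0.03,0.0,0,0,-0.017,-1,0.012,-0.03,0.0,0,0,-0.017,-1,0.012,-0.03,0.05,0,0,-0.017,-1,0.012,-0.03,0.1,0,0,-0.017,-1,0.012,-0.03,0.16,0,0,-0.017,-1,0.012,-0.03,0.21,0,0,-0.017,-1,0.012,-0.03,0.21,0,0,-0.017,-1,0.012,-0.03,0.21,0,0,-0.017,-1]}}

```text
time: 7.5
position: [0.599, -0.1819, 0.1075]
tool_rot: [-3.139, -0.013, -0.001]
ft_force: [0.3, 0.4, -1.9]
grip_width: 0.174
grip_force: 25.0
```

```bash
python3 - <<'E'
from h import *
go([.597,-.1888,.055],DN)
T=ctrl.get_image("top");S=ctrl.get_image("side")
for n,d,b in(("T",T,TT),("S",S,TS)): print(n,[np.round(plane(d,k[0],k[1],.060)[:2],4).tolist()+[int(k[2])] for k in knobs(d,b)])
e=np.zeros((520,800,3),np.uint8);e[:400,:400]=cv2.resize(T["pixels"][145:225,275:355],None,fx=5,fy=5,interpolation=2)
e[:520,400:]=cv2.resize(S["pixels"][75:179,224:304],None,fx=5,fy=5,interpolation=2)
cv2.imwrite("pics/c5.png",e[...,::-1])
E
```

```text
row [-0.007  0.023  0.175] [-0.002 -0.001  0.008] | at [ 0.599  -0.1819  0.1075] t 7.5 F [ 0.3  0.4 -1.9] grip 0.174 25.0
T [[0.5801, -0.1386, 93]]
S [[0.588, -0.2535, 77], [0.6464, -0.2168, 278], [0.5464, -0.1921, 396], [0.6432, -0.1578, 409], [0.5832, -0.1386, 395]]
```

View pics/c5.png

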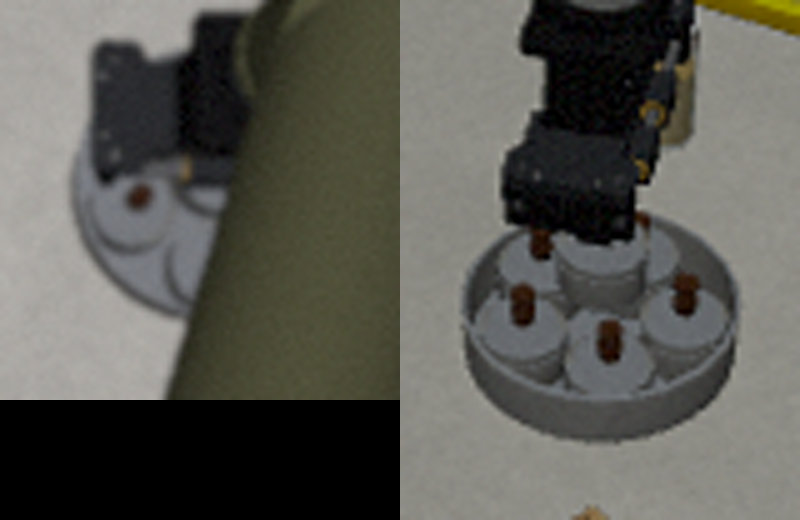

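```bash
python3 - <<'E'
from h import *
s=ctrl.get_state();p=s["position"];S=ctrl.get_image("side")
for z in(.065,.08,.095):
  for dx in (-.028,0,.028): print(z,proj(S,[p[0]+dx,p[1],z]).round(1),end=' ')
print()
g=cv2.cvtColor(S["pixels"],cv2.COLOR_RGB2GRAY)
for v in(125,127,129,131,133): print(v,g[v,248:282])
E
```

```text
0.065 [272.4 132.8] 0.065 [263.7 131.4] 0.065 [255. 130.] 0.08 [272.5 129.2] 0.08 [263.7 127.8] 0.08 [255.  126.4] 0.095 [272.6 125.6] 0.095 [263.8 124.2] 0.095 [255.  122.8] 
125 [109 108  37  15  16  11  82  80 107 106 104 107 110 107 106 111 104 103
 108 104 102 103 105 105 105  94 103 107 102 104 104  98  73  73]
127 [107 109 108  88  82 104 104  76  73  80 109 107 107 104 104 108 103 105
 106 103 105 104 109  90  60  71 103 105 102 105 106  88  75  72]
129 [105 105 105 107 104 107 111  77  59  75  79  71  75  85  92  99 100 100
  90  92  72  69  63  58  46  83 107 108 107 107  77  58  58  67]
131 [ 75  92 109 107 108 104 109  75  59  61  70  73  73  75  89  84  83  79
  79  88  80  68  65  57  45  76  83  72  65  67  54  29  31  33]
133 [ 29  34  39  87  82  82  73  72  62  56  58  66  66  70  69  68  69  68
  68  62  62  62  52  45  51  86  80  81 106 108 113  43  14  22]
```

>>> {"method": "jog_arm", "body": {"moves": [-0.007,0.023,0.0,0,0,0.008,-1,-0.007,0.023,0.0,0,0,0.008,-1,-0.007,0.023,0.04,0,0,0.008,-1,-0.007,0.023,0.08,0,0,0.008,-1,-0.007,0.023,0.12,0,0,0.008,-1,-0.007,0.023,0.15,0,0,0.008,-1,-0.007,0.023,0.175,0,0,0.008,-1,-0.007,0.023,0.175,0,0,0.008,-1]}}

```text
time: 8.65
position: [0.5984, -0.1881, 0.0544]
tool_rot: [-3.139, -0.002, -0.005]
ft_force: [4.9, -0.7, -0.8]
grip_width: 0.174
grip_force: 25.0
```

```bash
python3 - <<'E'
from h import *
go([.597,-.1888,.05],DN)
S=ctrl.get_image("side")
print([np.round(plane(S,k[0],k[1],.060)[:2],4).tolist()+[int(k[2])] for k in knobs(S,TS)])
E
```

```text
row [-0.005  0.002  0.015] [-0.002 -0.003  0.001] | at [ 0.5984 -0.1881  0.0544] t 8.65 F [ 4.9 -0.7 -0.8] grip 0.174 25.0
[[0.5423, -0.1923, 417], [0.6437, -0.158, 434], [0.5827, -0.1364, 386]]
```

>>> {"method": "jog_arm", "body": {"moves": [-0.002,0,0.005,0,0,0,-1,-0.004,0,0.01,0,0,0,-1,-0.004,0,0.015,0,0,0,-1,-0.004,0,0.02,0,0,0,-1,-0.004,0,0.022,0,0,0,-1,-0.004,0,0.022,0,0,0,-1,-0.004,0,0.022,0,0,0,-1,-0.004,0,0.022,0,0,0,-1]}}

```text
time: 9.7
position: [0.5991, -0.1885, 0.0507]
tool_rot: [-3.14, -0.001, -0.012]
ft_force: [5.2, 0.7, 9.2]
grip_width: 0.169
grip_force: 25.0
```

```bash
python3 - <<'E'
from h import *
go([.597,-.1888,.05],DN)
E
```

```text
row [-0.007  0.001  0.002] [-0.002 -0.007  0.001] | at [ 0.5991 -0.1885  0.0507] t 9.7 F [5.2 0.7 9.2] grip 0.169 25.0
```

>>> {"method": "jog_arm", "body": {"moves": [0,0,0,0,0,0,-0.4,0,0,0,0,0,0,0,0,0,0,0,0,0,0,0,0,-0.02,0,0,0,0,0,0,-0.08,0,0,0,0,0,0,-0.14,0,0,0,0,-0.05,-0.05,-0.2,0,0,0,0,-0.1,-0.15,-0.2,0,0,0,0]}}

```text
time: 10.7
position: [0.5667, -0.1454, 0.1117]
tool_rot: [-3.14, 0.004, -0.009]
ft_force: [0.9, -0.3, 0.1]
grip_width: 0.503
grip_force: 0.0
```

```bash
python3 - <<'E'
from h import *
S=ctrl.get_image("side");T=ctrl.get_image("top")
for n,d,b in(("T",T,TT),("S",S,TS)): print(n,[np.round(plane(d,k[0],k[1],.060)[:2],4).tolist()+[int(k[2])] for k in knobs(d,b)])
go([.542,-.19,.055],DN)
E
```

```text
T []
S [[0.6488, -0.2173, 190], [0.543, -0.1922, 401], [0.5978, -0.1821, 151], [0.6437, -0.1573, 398], [0.5829, -0.1363, 373]]
row [-0.079  0.168  0.183] [-0.005 -0.002  0.004] | at [ 0.5654 -0.1398  0.1101] t 10.8 F [ 0.5  0.5 -1.2] grip 0.5 0.0
```

>>> {"method": "jog_arm", "body": {"moves": [-0.04,0.08,0,0,0,0,0,-0.08,0.168,0,0,0,0,0,-0.08,0.168,0.02,0,0,0,0,-0.08,0.168,0.08,0,0,0,0,-0.08,0.168,0.14,0,0,0,0,-0.08,0.168,0.19,0,0,0,0,-0.08,0.168,0.19,0,0,0,-1,-0.08,0.168,0.19,0,0,0,-1], "newtons": 20}}

```text
time: 11.8
position: [0.5417, -0.1939, 0.0512]
tool_rot: [-3.139, -0.001, -0.001]
ft_force: [-0.4, 0.8, 0.3]
grip_width: 0.357
grip_force: 0.0
```

```bash
python3 - <<'E'
from h import *
go([.5395,-.178,.052],DN)
go([.5435,-.1650,.052],DN)
E
```

```text
row [-0.007 -0.053 -0.003] [-0.002 -0.     0.   ] | at [ 0.5417 -0.1939  0.0512] t 11.8 F [-0.4  0.8  0.3] grip 0.357 0.0
row [ 0.006 -0.096 -0.002] [-0.002 -0.     0.   ] | at [ 0.5417 -0.1939  0.0512] t 11.8 F [-0.4  0.8  0.3] grip 0.357 0.0
```

>>> {"method": "jog_arm", "body": {"moves": [0,0,0,0,0,0,-1,0,0,0,0,0,0,-1,0,0,0,0,0,0,-1,-0.005,-0.025,0,0,0,0,-1,-0.007,-0.053,0,0,0,0,-1,0,-0.075,0,0,0,0,-1,0.006,-0.096,0,0,0,0,-1,0.006,-0.096,0,0,0,0,-1]}}

```text
time: 12.8
position: [0.5453, -0.1652, 0.0522]
tool_rot: [-3.141, -0.002, -0.007]
ft_force: [5.0, -3.0, 0.9]
grip_width: 0.171
grip_force: 20.0
```

```bash
python3 - <<'E'
from h import *
go([.5435,-.1650,.052],DN)
S=ctrl.get_image("side")
print([np.round(plane(S,k[0],k[1],.060)[:2],4).tolist()+[int(k[2])] for k in knobs(S,TS)])
E
```

```text
row [-0.006 -0.001  0.001] [-0.001 -0.004  0.001] | at [ 0.5453 -0.1652  0.0522] t 12.8 F [ 5.  -3.   0.9] grip 0.171 20.0
[[0.6465, -0.2204, 361], [0.6438, -0.1576, 401], [0.5905, -0.1309, 389]]
```

>>> {"method": "jog_arm", "body": {"moves": [0,0,0,0,0,0,0,0,0,0,0,0,0,0,0,0,0,0,0,0,0,0,0,-0.06,0,0,0,0,0,0,-0.13,0,0,0,0,0.03,0.05,-0.2,0,0,0,0,0.08,0.15,-0.2,0,0,0,0,0.135,0.26,-0.2,0,0,0,0]}}

```text
time: 13.85
position: [0.5849, -0.2435, 0.113]
tool_rot: [-3.139, -0.003, -0.004]
ft_force: [-0.1, 0.3, -0.4]
grip_width: 0.498
grip_force: 0.0
```

```bash
python3 - <<'E'
from h import *
S=ctrl.get_image("side")
print([np.round(plane(S,k[0],k[1],.060)[:2],4).tolist()+[int(k[2])] for k in knobs(S,TS)])
T=ctrl.get_image("top")
print([np.round(plane(T,k[0],k[1],.060)[:2],4).tolist()+[int(k[2])] for k in knobs(T,TT)])
go([.587,-.2435,.052],DN)
E
```

```text
[[0.5873, -0.2456, 341], [0.6467, -0.2202, 368], [0.5985, -0.1902, 389], [0.6439, -0.1575, 410], [0.5471, -0.1682, 409], [0.5907, -0.132, 399]]
[[0.6407, -0.1568, 90], [0.5872, -0.1317, 87], [0.5438, -0.1665, 94]]
row [ 0.009 -0.016  0.202] [ 0.001 -0.002 -0.004] | at [ 0.5843 -0.2481  0.1125] t 13.95 F [-0.3  0.2  0.5] grip 0.495 0.0
```

>>> {"method": "jog_arm", "body": {"moves": [0.006,-0.012,0.04,0,0,0,0,0.006,-0.012,0.1,0,0,0,0,0.006,-0.012,0.16,0,0,0,0,0.006,-0.012,0.2,0,0,0,0,0.006,-0.012,0.2,0,0,0,-1,0.006,-0.012,0.2,0,0,0,-1,0.006,-0.012,0.2,0,0,0,-1,0.006,-0.012,0.2,0,0,0,-1]}}

```text
time: 14.95
position: [0.586, -0.2402, 0.0518]
tool_rot: [-3.14, 0.0, -0.002]
ft_force: [-0.0, -1.5, 0.8]
grip_width: 0.178
grip_force: 20.0
```

```bash
python3 - <<'E'
from h import *
go([.5955,-.2455,.052],DN)
go([.6075,-.2440,.052],DN)
E
```

```text
row [ 0.032  0.018 -0.001] [-0.002 -0.001 -0.   ] | at [ 0.586  -0.2402  0.0518] t 14.95 F [-0.  -1.5  0.8] grip 0.178 20.0
row [ 0.072  0.013 -0.001] [-0.002 -0.001 -0.   ] | at [ 0.586  -0.2402  0.0518] t 14.95 F [-0.  -1.5  0.8] grip 0.178 20.0
```

>>> {"method": "jog_arm", "body": {"moves": [0,0.01,0,0,0,0,-1,0.01,0.016,0,0,0,0,-1,0.03,0.018,0,0,0,0,-1,0.05,0.017,0,0,0,0,-1,0.065,0.014,0,0,0,0,-1,0.078,0.012,0,0,0,0,-1,0.078,0.012,0,0,0,0,-1,0.078,0.012,0,0,0,0,-1]}}

```text
time: 15.95
position: [0.6096, -0.244, 0.0517]
tool_rot: [-3.14, 0.0, -0.002]
ft_force: [-0.8, -0.2, 4.8]
grip_width: 0.172
grip_force: 20.0
```

```bash
python3 - <<'E'
from h import *
S=ctrl.get_image("side")
print([np.round(plane(S,k[0],k[1],.060)[:2],4).tolist()+[int(k[2])] for k in knobs(S,TS)])
go([.6075,-.2440,.052],DN)
E
```

```text
[[0.6543, -0.2117, 422], [0.5987, -0.1881, 387], [0.6451, -0.1552, 393], [0.547, -0.1685, 371], [0.5906, -0.1317, 394]]
row [-0.007  0.    -0.001] [-0.002 -0.001 -0.   ] | at [ 0.6095 -0.244   0.0517] t 16.0 F [-1.2 -0.9  4.7] grip 0.174 20.0
```

```bash
python3 - <<'E'
from h import *
k=np.array([.5383,.1761,.0813]);t=k-.012*ax
go([.53,-.12,.19],rot(np.array([.25,-.04,-.95]),np.array([-.1,-.987,0])))
go(t+.075*ax,RK)
E
```

```text
row [-0.265 -0.414 -0.461] [-0.028  0.246  0.097] | at [ 0.6095 -0.244   0.0517] t 16.0 F [-1.2 -0.9  4.7] grip 0.174 20.0
row [-0.356 -1.42  -0.269] [-0.049  0.581  0.15 ] | at [ 0.6095 -0.244   0.0517] t 16.0 F [-1.2 -0.9  4.7] grip 0.174 20.0
```

>>> {"method": "jog_arm", "body": {"moves": [0,0,0,0,0,0,0,0,0,0,0,0,0,0,0,0,-0.03,0,0,0,0,0,0,-0.12,0,0,0,0,-0.02,-0.1,-0.25,0,0.04,0,0,-0.1,-0.25,-0.4,0,0.12,0.04,0,-0.18,-0.42,-0.46,-0.02,0.2,0.08,0,-0.24,-0.6,-0.46,-0.02,0.28,0.1,0]}}

```text
time: 17.0
position: [0.5375, -0.062, 0.1927]
tool_rot: [3.085, -0.165, 0.469]
ft_force: [0.6, 0.9, -0.3]
grip_width: 0.499
grip_force: 0.0
```

```bash
python3 - <<'E'
from h import *
k=np.array([.5383,.1761,.0813]);t=k-.012*ax
go(t+.075*ax,RK)
E
```

```text
row [-0.253 -0.796  0.13 ] [-0.023  0.295  0.048] | at [ 0.5375 -0.062   0.1927] t 17.0 F [ 0.6  0.9 -0.3] grip 0.499 0.0
```

>>> {"method": "jog_arm", "body": {"moves": [-0.05,-0.12,0,0,0.08,0.01,0,-0.1,-0.25,0,0,0.15,0.02,0,-0.15,-0.4,0.02,-0.01,0.2,0.03,0,-0.2,-0.55,0.05,-0.02,0.29,0.04,0,-0.25,-0.7,0.1,-0.02,0.29,0.05,0,-0.253,-0.796,0.13,-0.02,0.29,0.05,0,-0.253,-0.796,0.13,-0.02,0.29,0.05,0,-0.253,-0.796,0.13,-0.02,0.29,0.05,0]}}

```text
time: 18.0
position: [0.5015, 0.1799, 0.1297]
tool_rot: [2.947, -0.241, 0.909]
ft_force: [0.7, -1.8, -0.3]
grip_width: 0.497
grip_force: 0.0
```

```bash
python3 - <<'E'
from h import *
T=ctrl.get_image("top");S=ctrl.get_image("side")
for p,g in pair(T,S,TT,TS): print("tin",p.round(4),round(g,4))
for p,g in pair(T,S,(190,170,220,215),(235,195,290,240)): print("rack",p.round(4),round(g,4))
k=np.array([.5383,.1761,.0813]);t=k-.012*ax
go(t,RK)
E
```

```text
6 6 [96, 88, 100, 109, 92, 76] [355, 397, 407, 379, 395, 414]
tin [ 0.6528 -0.2106  0.0597] 0.0032
tin [ 0.6438 -0.1553  0.0596] 0.0026
tin [ 0.6093 -0.246   0.0585] 0.0026
tin [ 0.5972 -0.1874  0.0601] 0.0033
tin [ 0.589  -0.132   0.0593] 0.0035
tin [ 0.5452 -0.1669  0.0599] 0.0031
1 1 [143] [645]
rack [0.5381 0.176  0.0814] 0.0038
row [ 0.009 -0.013  0.243] [ 0.001  0.012 -0.003] | at [0.5017 0.1782 0.13  ] t 18.1 F [ 0.5 -0.5  0.7] grip 0.501 0.0
```

>>> {"method": "jog_arm", "body": {"moves": [0.006,-0.006,0.07,0,0.01,0,0,0.008,-0.008,0.14,0,0.01,0,0,0.008,-0.008,0.2,0,0.01,0,0,0.008,-0.008,0.243,0,0.01,0,0,0.008,-0.008,0.243,0,0.01,0,-1,0.008,-0.008,0.243,0,0.01,0,-1,0.008,-0.008,0.243,0,0.01,0,-1,0.008,-0.008,0.243,0,0.01,0,-1], "newtons": 25}}

```text
time: 19.1
position: [0.5269, 0.1628, 0.0917]
tool_rot: [2.962, -0.227, 0.924]
ft_force: [-0.4, 0.3, 0.6]
grip_width: 0.13
grip_force: 0.0
```

```bash
python3 - <<'E'
from h import *
s=ctrl.get_state();print(s["joint_positions"].round(3),s["qd"].round(3))
k=np.array([.5383,.1761,.0813]);t=k-.012*ax
go(t,RK)
E
```

```text
[ 0.863 -0.146 -1.381  2.277  0.516  0.461 -2.691] [ 0.009  0.003 -0.003  0.    -0.    -0.     0.001]
row [ 0.006 -0.048  0.087] [-0.019  0.007  0.003] | at [0.5269 0.1628 0.0917] t 19.1 F [-0.4  0.3  0.6] grip 0.13 0.0
```

>>> {"method": "jog_arm", "body": {"moves": [0,0,-0.03,0,0,0,0,0,-0.02,-0.08,0,0,0.1,0,0,-0.048,-0.12,0,0,0.25,0,0,-0.048,-0.12,0,0,0.4,0,0,-0.048,-0.12,0,0,0.55,0,0,-0.048,-0.12,0,0,0.7,0,0,-0.048,-0.12,0,0,0.85,0,0,-0.048,-0.12,0,0,1,0]}}

```text
time: 20.1
position: [0.5425, 0.1356, 0.0962]
tool_rot: [-2.293, 1.45, -0.659]
ft_force: [0.2, 1.2, -0.4]
grip_width: 0.498
grip_force: 0.0
```

```bash
cat >> h.py <<'E'
def RKr(a): return RK@R.from_euler('z',a,degrees=True).as_matrix()
def j(): print("q",ctrl.get_state()["joint_positions"].round(3))
E
python3 - <<'E'
from h import *
k=np.array([.5383,.1761,.0813]);t=k-.012*ax
j();go(t+.07*ax,RKr(115));go(t,RKr(115))
E
```

```text
q [ 1.049 -0.301 -1.315  2.297 -0.418  0.367 -2.691]
row [-0.163 -0.028 -0.152] [0.027 0.135 0.954] | at [0.5425 0.1356 0.0962] t 20.1 F [ 0.2  1.2 -0.4] grip 0.498 0.0
row [-0.132 -0.018  0.079] [0.027 0.135 0.954] | at [0.5425 0.1356 0.0962] t 20.1 F [ 0.2  1.2 -0.4] grip 0.498 0.0
```

```bash
python3 - <<'E'
from h import *
k=np.array([.5383,.1761,.0813]);t=k-.012*ax
go(t+.1*ax+[0,-.03,.01],RKr(0))
E
```

```text
row [-0.079 -0.008 -0.283] [-0.1    0.095 -0.96 ] | at [0.5425 0.1356 0.0962] t 20.1 F [ 0.2  1.2 -0.4] grip 0.498 0.0
```

>>> {"method": "jog_arm", "body": {"moves": [-0.02,0,-0.08,-0.01,0.01,-0.1,0,-0.04,0,-0.16,-0.02,0.02,-0.25,0,-0.06,0,-0.24,-0.04,0.04,-0.42,0,-0.08,0,-0.28,-0.06,0.06,-0.6,0,-0.08,0,-0.28,-0.08,0.08,-0.77,0,-0.08,0,-0.28,-0.1,0.095,-0.96,0,-0.08,0,-0.28,-0.1,0.095,-1,0,-0.08,0,-0.28,-0.1,0.095,-1,0]}}

```text
time: 21.1
position: [0.4864, 0.1546, 0.1611]
tool_rot: [2.932, -0.169, 0.925]
ft_force: [0.1, 0.1, -0.2]
grip_width: 0.502
grip_force: 0.0
```

```bash
python3 - <<'E'
from h import *
k=np.array([.5383,.1761,.0813]);t=k-.012*ax
j();go(t+.1*ax+[0,-.0,.0],RKr(-60));go(t+.1*ax+[0,-.0,.0],RKr(0))
E
```

```text
q [ 0.074 -0.294 -0.651  2.294  0.383  0.657 -2.537]
row [-0.017 -0.1    0.016] [ 0.    -0.002 -0.955] | at [0.4864 0.1546 0.1611] t 21.1 F [ 0.1  0.1 -0.2] grip 0.502 0.0
row [-0.017 -0.1    0.016] [-0.001 -0.002  0.045] | at [0.4864 0.1546 0.1611] t 21.1 F [ 0.1  0.1 -0.2] grip 0.502 0.0
```

>>> {"method": "jog_arm", "body": {"moves": [0,-0.03,0,0,0,-0.15,0,0,-0.06,0,0,0,-0.3,0,-0.01,-0.1,0,0,0,-0.46,0,-0.017,-0.1,0.01,0,0,-0.62,0,-0.017,-0.1,0.016,0,0,-0.78,0,-0.017,-0.1,0.016,0,0,-0.95,0,-0.017,-0.1,0.016,0,0,-0.95,0,-0.017,-0.1,0.016,0,0,-0.95,0]}}

```text
time: 22.1
position: [0.4889, 0.1839, 0.1536]
tool_rot: [2.453, 1.148, 0.708]
ft_force: [-0.8, -0.1, 0.3]
grip_width: 0.506
grip_force: 0.0
```

```bash
python3 - <<'E'
from h import *
k=np.array([.5383,.1761,.0813]);t=k-.012*ax
j();go(t,RKr(-60));go(t+.05*ax,RKr(-85))
T=ctrl.get_image("top");S=ctrl.get_image("side")
for p,g in pair(T,S,(190,170,220,215),(235,195,290,240)): print("rack",p.round(4),round(g,4))
E
```

```text
q [-0.082 -0.212 -0.59   2.268  0.529  0.696 -1.731]
row [-0.    -0.003  0.333] [ 0.001 -0.002 -0.008] | at [0.4889 0.1839 0.1536] t 22.1 F [-0.8 -0.1  0.3] grip 0.506 0.0
row [-0.    -0.002  0.166] [ 0.002 -0.001 -0.425] | at [0.4889 0.1839 0.1536] t 22.1 F [-0.8 -0.1  0.3] grip 0.506 0.0
0 1 [] [652]
```

```bash
python3 - <<'E'
from h import *
S=ctrl.get_image("side");k=np.array([.5381,.176,.0814])
print([np.round(a,1) for a in knobs(S,(235,195,290,240))],proj(S,k))
E
```

```text
[array([255.6, 221.8, 640. ])] [256.27724906 222.10084998]
```

>>> {"method": "jog_arm", "body": {"moves": [0,0,0.06,0,0,0,0,0,0,0.12,0,0,0,0,0,0,0.16,0,0,0,0,0,0,0.16,0,0,0,0,0,0,0.16,0,0,0,0,0,0,0.16,0,0,0,0,0,0,0.16,0,0,0,0,0,0,0.16,0,0,0,0]}}

```text
time: 23.25
position: [0.5162, 0.1796, 0.1146]
tool_rot: [2.45, 1.153, 0.707]
ft_force: [-0.1, -0.1, -0.5]
grip_width: 0.499
grip_force: 0.0
```

```bash
python3 - <<'E'
from h import *
k=np.array([.5383,.1761,.0813]);t=k-.012*ax
j();go(t,RKr(-60))
E
```

```text
q [-0.033 -0.088 -0.618  2.268  0.699  0.623 -1.863]
row [-0.001 -0.003  0.174] [ 0.002 -0.002 -0.005] | at [0.5162 0.1796 0.1146] t 23.25 F [-0.1 -0.1 -0.5] grip 0.499 0.0
```

Pot unmoved and joints well inside their ranges; go in and grip.

>>> {"method": "jog_arm", "body": {"moves": [0,0,0.06,0,0,0,0,0,0,0.12,0,0,0,0,0,0,0.174,0,0,0,0,0,0,0.174,0,0,0,-1,0,0,0.174,0,0,0,-1,0,0,0.174,0,0,0,-1,0,0,0.174,0,0,0,-1,0,0,0.174,0,0,0,-1]}}

```text
time: 24.25
position: [0.5457, 0.1747, 0.0718]
tool_rot: [2.45, 1.153, 0.707]
ft_force: [-1.5, 0.1, 0.5]
grip_width: 0.171
grip_force: 25.0
```

```bash
python3 - <<'E'
from h import *
k=np.array([.5383,.1761,.0813]);t=k-.012*ax
j();go(t,RKr(-60))
E
```

```text
q [-0.014  0.058 -0.613  2.256  0.928  0.574 -2.043]
row [-0.001 -0.002 -0.   ] [ 0.002 -0.002 -0.005] | at [0.5457 0.1747 0.0718] t 24.25 F [-1.5  0.1  0.5] grip 0.171 25.0
```

>>> {"method": "jog_arm", "body": {"moves": [0,0,-0.03,0,0,0,-1,0,0,-0.07,0,0,0,-1,0,0,-0.13,0,0,0,-1,0,0,-0.19,0,0,0,-1,0,0,-0.25,0,0,0,-1,0,0,-0.31,0,0,0,-1,0,0,-0.36,0,0,0,-1,0,0,-0.36,0,0,0,-1]}}

```text
time: 25.25
position: [0.4846, 0.1852, 0.1611]
tool_rot: [2.449, 1.153, 0.71]
ft_force: [0.4, 0.5, -1.3]
grip_width: 0.17
grip_force: 25.0
```

```bash
cat >> h.py <<'E'
def DNr(a): return DN@R.from_euler('z',a,degrees=True).as_matrix()
E
python3 - <<'E'
from h import *
j();
for a in(-60,-40,-75): go([.553,-.10,.17],DNr(a))
go([.553,-.226,.15],DNr(-60))
E
```

```text
q [-0.068 -0.235 -0.606  2.265  0.498  0.707 -1.703]
row [-0.614  0.737  0.193] [ 0.53  -0.255 -0.155] | at [0.4846 0.1852 0.1611] t 25.25 F [ 0.4  0.5 -1.3] grip 0.17 25.0
row [-0.614  0.737  0.193] [ 0.478 -0.343  0.168] | at [0.4846 0.1852 0.1611] t 25.25 F [ 0.4  0.5 -1.3] grip 0.17 25.0
row [-0.614  0.737  0.193] [ 0.563 -0.184 -0.397] | at [0.4846 0.1852 0.1611] t 25.25 F [ 0.4  0.5 -1.3] grip 0.17 25.0
row [-0.963  0.961  0.286] [ 0.53  -0.255 -0.155] | at [0.4846 0.1852 0.1611] t 25.25 F [ 0.4  0.5 -1.3] grip 0.17 25.0
```

>>> {"method": "jog_arm", "body": {"moves": [-0.06,0.08,-0.03,0.05,-0.03,0,-1,-0.14,0.17,-0.03,0.12,-0.07,0,-1,-0.23,0.27,0,0.2,-0.12,0,-1,-0.32,0.38,0.04,0.3,-0.17,0,-1,-0.42,0.5,0.09,0.4,-0.22,0,-1,-0.52,0.62,0.14,0.5,-0.28,0,-1,-0.614,0.737,0.19,0.51,-0.3,0,-1,-0.614,0.737,0.19,0.51,-0.3,0,-1]}}

```text
time: 26.25
position: [0.5522, -0.1064, 0.1673]
tool_rot: [-2.847, -1.325, 0.016]
ft_force: [-0.2, 1.0, -2.2]
grip_width: 0.168
grip_force: 25.0
```

```bash
python3 - <<'E'
from h import *
j();go([.554,-.226,.15],DNr(-50))
E
```

```text
q [ 0.07   0.176  0.078  1.742 -0.009  1.234 -0.549]
row [-0.301  0.262  0.059] [-0.005  0.009 -0.001] | at [ 0.5522 -0.1064  0.1673] t 26.25 F [-0.2  1.  -2.2] grip 0.168 25.0
```

>>> {"method": "jog_arm", "body": {"moves": [-0.06,0.05,0,0,0,0,-1,-0.12,0.1,0,0,0,0,-1,-0.18,0.16,0,0,0,0,-1,-0.24,0.21,0,0,0,0,-1,-0.3,0.262,0.02,0,0,0,-1,-0.3,0.262,0.06,0,0,0,-1,-0.3,0.262,0.1,0,0,0,-1,-0.3,0.262,0.1,0,0,0,-1]}}

```text
time: 27.25
position: [0.5543, -0.2178, 0.1376]
tool_rot: [-2.836, -1.338, 0.013]
ft_force: [0.2, 0.4, -0.2]
grip_width: 0.172
grip_force: 25.0
```

```bash
python3 - <<'E'
from h import *
T=ctrl.get_image("top");S=ctrl.get_image("side")
go([.5535,-.2262,.055],DNr(-50))
print([np.round(plane(S,k[0],k[1],.060)[:2],4).tolist()+[int(k[2])] for k in knobs(S,TS)])
e=np.zeros((520,800,3),np.uint8);e[:400,:400]=cv2.resize(T["pixels"][145:225,275:355],None,fx=5,fy=5,interpolation=2)
e[:520,400:]=cv2.resize(S["pixels"][75:179,224:304],None,fx=5,fy=5,interpolation=2)
cv2.imwrite("pics/c6.png",e[...,::-1])
E
```

```text
row [-0.022  0.013  0.281] [-0.005  0.004  0.008] | at [ 0.5553 -0.2187  0.1393] t 27.35 F [ 0.6  0.9 -1.1] grip 0.171 25.0
[[0.6104, -0.2451, 339], [0.6541, -0.2105, 405], [0.5987, -0.1874, 401], [0.645, -0.1555, 398], [0.5468, -0.1674, 403], [0.591, -0.132, 406]]
```

View pics/c6.png

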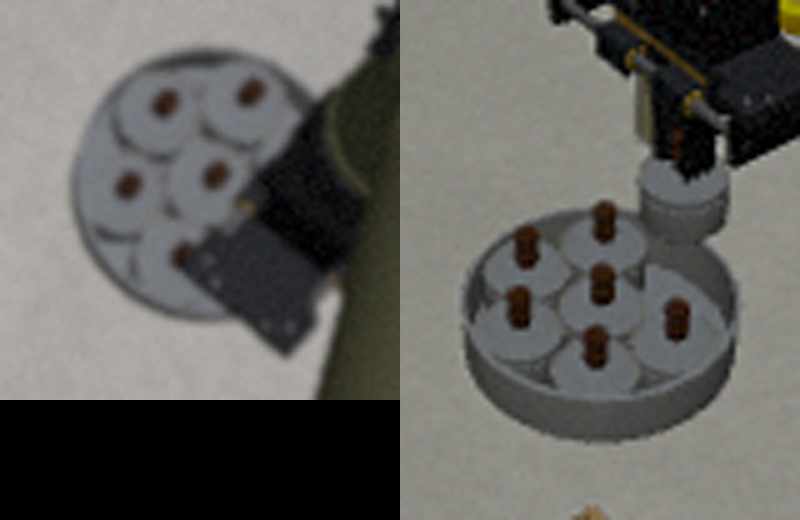

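The pot hangs upright over the open gap (side crop 683,200). Now I'll align it, then lower it.

>>> {"method": "jog_arm", "body": {"moves": [-0.022,0.013,0.0,0,0,0.008,-1,-0.022,0.013,0.03,0,0,0.008,-1,-0.022,0.013,0.06,0,0,0.008,-1,-0.022,0.013,0.09,0,0,0.008,-1,-0.022,0.013,0.12,0,0,0.008,-1,-0.022,0.013,0.12,0,0,0.008,-1,-0.022,0.013,0.12,0,0,0.008,-1,-0.022,0.013,0.12,0,0,0.008,-1]}}

```text
time: 28.35
position: [0.554, -0.2278, 0.104]
tool_rot: [-2.847, -1.324, 0.008]
ft_force: [-0.0, -0.2, -1.5]
grip_width: 0.174
grip_force: 25.0
```

```bash
python3 - <<'E'
from h import *
go([.5535,-.2262,.055],DNr(-50))
s=ctrl.get_state();p=s["position"];S=ctrl.get_image("side")
for dx in(-.028,0,.028): print(proj(S,[p[0]+dx,p[1],p[2]-.022]).round(1),end=' ')
g=cv2.cvtColor(S["pixels"],cv2.COLOR_RGB2GRAY)
v=int(round(proj(S,[p[0],p[1],p[2]-.022])[1]))
for w in(v,v+2,v+4): print(w,g[w,264:296])
E
```

```text
row [ 0.004 -0.004  0.163] [-0.004  0.004 -0.002] | at [ 0.554  -0.2278  0.104 ] t 28.35 F [-0.  -0.2 -1.5] grip 0.174 25.0
[289.6 121.4] [280.9 120. ] [272.2 118.6] 120 [ 15  19  22  91 105 105 101  80  58  60  80  95 107 108 107 105 104 102
 103 104 106 105 105  89  67  70 142 143 142 142 143 144]
122 [ 14  11  27 100 105 103 106 104  64  58  73  79  71  68  73  81  84  85
  82  80  73  70  65  63  58  67 142 143 141 140 145 143]
124 [103 106 106 110 105 104 106 106  75  53  63  65  68  69  78  82  84  91
  89  82  72  67  65  60  51  61 141 144 139 142 142 143]
```

>>> {"method": "jog_arm", "body": {"moves": [0.004,-0.004,0.02,0,0,0,-1,0.004,-0.004,0.05,0,0,0,-1,0.004,-0.004,0.08,0,0,0,-1,0.004,-0.004,0.11,0,0,0,-1,0.004,-0.004,0.14,0,0,0,-1,0.004,-0.004,0.16,0,0,0,-1,0.004,-0.004,0.17,0,0,0,-1,0.004,-0.004,0.17,0,0,0,-1]}}

```text
time: 29.4
position: [0.5541, -0.2245, 0.052]
tool_rot: [-2.845, -1.325, 0.007]
ft_force: [3.8, 4.2, -1.5]
grip_width: 0.17
grip_force: 25.0
```

```bash
python3 - <<'E'
from h import *
go([.5535,-.2262,.048],DNr(-50))
E
```

```text
row [-0.006  0.002  0.013] [-0.005  0.002 -0.001] | at [ 0.5541 -0.2245  0.052 ] t 29.4 F [ 3.8  4.2 -1.5] grip 0.17 25.0
```

>>> {"method": "jog_arm", "body": {"moves": [0.003,0,0.004,0,0,0,-1,0.003,0,0.008,0,0,0,-1,0.003,0,0.012,0,0,0,-1,0.003,0,0.015,0,0,0,-1,0.003,0,0.018,0,0,0,-1,0.003,0,0.018,0,0,0,-1,0.003,0,0.018,0,0,0,-1,0.003,0,0.018,0,0,0,-1]}}

```text
time: 30.4
position: [0.5545, -0.2246, 0.0482]
tool_rot: [-2.846, -1.324, 0.007]
ft_force: [1.5, 4.3, 6.0]
grip_width: 0.176
grip_force: 25.0
```

>>> {"method": "jog_arm", "body": {"moves": [0,0,0,0,0,0,-0.4,0,0,0,0,0,0,0,0,0,0,0,0,0,0,0,0,-0.02,0,0,0,0,0,0,-0.1,0,0,0,0,0,0,-0.2,0,0,0,0,0,0,-0.32,0,0,0,0,0,0,-0.44,0,0,0,0]}}

```text
time: 31.4
position: [0.5543, -0.2255, 0.1806]
tool_rot: [-2.846, -1.324, 0.01]
ft_force: [1.1, 0.0, -0.1]
grip_width: 0.501
grip_force: 0.0
```

>>> {"method": "jog_arm", "body": {"moves": [-0.1,-0.1,-0.1,0,0,0,0,-0.2,-0.2,-0.1,0,0,0,0,-0.2,-0.35,-0.1,0,0,0,0,-0.2,-0.5,-0.1,0,0,0,0,-0.2,-0.6,-0.1,0,0,0,0,-0.2,-0.6,-0.1,0,0,0,0,-0.2,-0.6,-0.1,0,0,0,0,-0.2,-0.6,-0.1,0,0,0,0]}}

```text
time: 32.4
position: [0.379, -0.1558, 0.2104]
tool_rot: [-2.847, -1.323, 0.009]
ft_force: [0.6, 0.4, 0.2]
grip_width: 0.497
grip_force: 0.0
```

```bash
python3 - <<'E'
from h import *
T=ctrl.get_image("top");S=ctrl.get_image("side")
c=np.array([.5956,-.1888])
for p,g in pair(T,S,TT,TS): print("tin",p.round(4),round(g,4),"r",np.linalg.norm(p[:2]-c).round(4))
go([.554,-.226,.05],DNr(-50))
e=np.zeros((520,800,3),np.uint8);e[:400,:400]=cv2.resize(T["pixels"][145:225,275:355],None,fx=5,fy=5,interpolation=2)
e[:520,400:]=cv2.resize(S["pixels"][75:179,224:304],None,fx=5,fy=5,interpolation=2)
cv2.imwrite("pics/c7.png",e[...,::-1])
E
```

```text
7 7 [91, 89, 98, 95, 99, 76, 83] [357, 398, 383, 401, 390, 408, 409]
tin [ 0.6524 -0.2103  0.0599] 0.0034 r 0.0607
tin [ 0.6433 -0.1548  0.0602] 0.0033 r 0.0585
tin [ 0.6095 -0.2464  0.0588] 0.0023 r 0.0592
tin [ 0.5971 -0.1874  0.0598] 0.0033 r 0.0021
tin [ 0.589  -0.1315  0.0596] 0.0035 r 0.0577
tin [ 0.5542 -0.2252  0.0615] 0.004 r 0.0551
tin [ 0.545  -0.1662  0.0605] 0.0032 r 0.0554
row [0.2  0.6  0.53] [-0.005  0.004 -0.002] | at [ 0.3788 -0.1556  0.2102] t 32.5 F [ 0.2 -0.5  0.5] grip 0.5 0.0
```

View pics/c7.png

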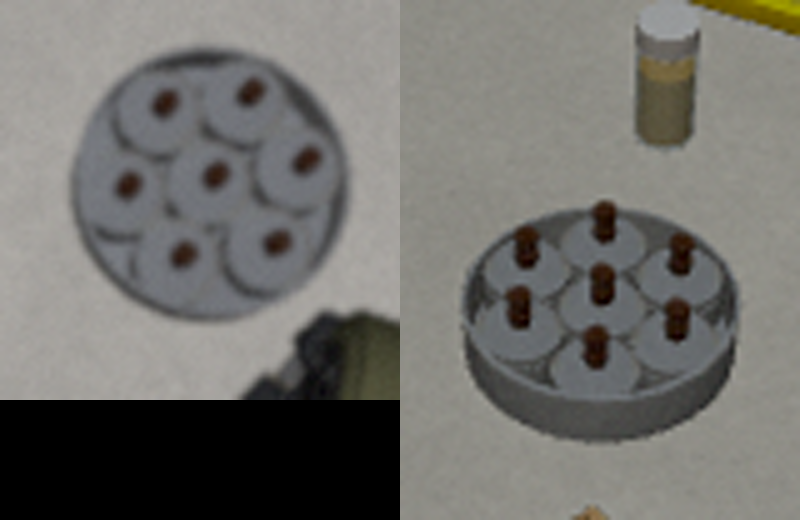

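All seven knobs stand in a 1+6 pattern at one height (59–61 mm, expected about 60), and the arm is clear of them. I'll hand the job in.

```bash
python3 -c "
from bench import ctrl; print(ctrl.close_job())"
```

```text
the job is handed in; nothing more can be done
None
```

I handed the job in at about 32 s of the 72 s allowed. The last camera check showed all seven pots upright on the tin's floor, one in the middle and six round it, but the hand-in call returned no verdict.

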